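Tip a portion bin of frozen patties into the burger carton

TASK

Draw the bin that holds the three frozen patties out of the bench rack by its knob and let go of it, then take it across its sides, tip it to about 55 degrees with the spout low inside the open white carton, and hold it there so that all three patties slide (not fall from high up) into the carton; never tip it steeper than about 70 degrees. Then bring it back level and set it down flat on the red table without dropping it. Leave the other bins and everything else on the table where it is.

Things in the scene. Friction and masses are not known exactly. Their poses are not given: they have to be found in the camera images.
- bin: The one bin in the rack with patties in it. Steel, open top, 175 (x) x 64 (y) x 55 mm high, sheet 3 mm, 0.4 kg full. Origin: centre of underside; z up, +x from knob end to spout end. Closed wall at x = -87.5, side walls full height to x = +50 then lower, open end at x = +87.5 mm. Patties lie loose and slide from 30 to 40 degrees on. Held by the knob alone it droops: lift it across its sides near the middle
- bin_knob (a point): Centre of the black ball knob, 24 mm diameter, on the full bin's closed end, at (-111.5, 0, 32) mm in the bin's frame, on a thin neck 12 mm long
- bin_spout (a point): Middle of the edge of the floor at the full bin's open spout end, (87.5, 0, 3) mm in the bin's frame
- rack: Fixed steel rack on the table, 150 mm deep (x), 70 mm high side sheets, three bays (centres y = -78, 0, 78 mm, 74 mm clear) side by side, 7 mm rods across at 70 to 77 mm: bins can only be drawn out along -x. Origin: centre of underside; open front at x = -75 mm, facing the robot. Bins stand on the table, parallel to the rack's x, closed ends 10 to 30 mm out of the front, knobs beyond
- carton: Fixed open-topped white carton, 240 (x) x 200 (y) x 85 mm high, walls 4 mm, floor 4 mm, empty. Origin: centre of its underside. It stands to the left or the right of the rack, the bench scale on the other side
- patty1: One of the three frozen burger patties, a brown rigid disc 50 mm in diameter and 13 mm thick, 28 g, lying flat in a row in the full bin; origin at the centre of its underside
- patty2: One of the three frozen burger patties, a brown rigid disc 50 mm in diameter and 13 mm thick, 28 g, lying flat in a row in the full bin; origin at the centre of its underside
- patty3: One of the three frozen burger patties, a brown rigid disc 50 mm in diameter and 13 mm thick, 28 g, lying flat in a row in the full bin; origin at the centre of its underside
- bin_b: Bystander in the rack: an empty bin of the same make, with the same size, frame and knob as the full one
- bin_c: Bystander in the rack: an empty bin of the same make, with the same size, frame and knob as the full one
- scale: Fixed bench scale, pan 220 (x) x 200 (y) mm with its top at 70 mm; a post and display (160 mm wide in y) rise to 230 mm at x = +102 to +138 mm. Origin: centre of its underside
- shaker: Bystander: small steel shaker, 38 mm diameter, 75 mm high, beside the place in front of the rack; origin at the centre of its underside
- probe_pot: Bystander: small white plastic pot, 38 mm diameter, 74 mm high, on the other side in front of the rack; origin at the centre of its underside
- spray: Bystander: tall clear bottle, 68 mm diameter, 190 mm high, near the robot on its right; origin at the centre of its underside
- grinder_plate: Bystander: steel mincer plate, 70 mm diameter, 12 mm thick, lying near the robot on its left; origin at the centre of its underside
- tape_roll: Bystander: roll of brown packing tape lying flat, 76 mm diameter, 25 mm high, on the right, beside the rack's back end; origin at the centre of its underside
Things that resemble listed ones, but are neither listed nor needed, are in the scene too. Leave any yellow look-alike of the patty1 alone.

How it is judged:
By the outcome, as a careful person would: the job done as asked, in the order asked, and still so for the second after the job is handed in, with the robot touching nothing.
It also fails if it takes over 67 s, if anything falls off the work surface, if the arm or the gripper's body presses on something with over 40 N, if the wrist force passes 120 N, or if a joint passes its speed limit or range.

ROBOT

A 6-joint arm with a two-finger parallel gripper is mounted at the origin on the work surface. World frame = base frame: x ahead of the robot, y to its left, z up, the work surface at z = 0. Lengths are in m, angles in rad, forces in N, time in s.
With the tool pointing down it reaches from about 0.3 to 0.85 m from the base axis. Payload 4.2 kg.
Tool frame: the origin (TCP) lies at the very end of the fingers, on their centre line; the grasp point (between the pads) lies 19 mm behind it; z points along the fingers, y is the line along which they close (so a half turn about z gives the same grasp; the last joint's range is limited). The gripper opens to 91 mm and grips with 3 to 60 N. Pads are 32 mm wide; open, the fingers measure 118 mm over their backs; the gripper's body (76 mm by 178 mm) begins 60 mm behind the grasp point.
Start: joints at [-0.02, 0.32, 1.565, -0, 1.257, -0.02], TCP at [0.575, 0, 0.214] pointing down, gripper open.
Joint ranges: [-3.11, 3.11], [-0.84, 2.01], [0.21, 2.61], [-1.34, 4.49], [0.05, 2.63], [-2.56, 2.56]. Speed limits (rad/s): [2.57, 2.57, 3.14, 3.14, 3.14, 3.14].

INTERFACE

Orientations are given as a unit quaternion [w, x, y, z].
In Python, from station import r gives the robot as it stands.
- The arm moves only by the tool arm_command, never from a script. Its arguments are lists of equal length, an entry for each row: "travel": the shift along the tool's x, y, z in m, a list of three; "spin": the turn about the tool's z in rad; "claw": the opening, from -1 (shut) to 1 (fully open). In form: {"travel": [[dx, dy, dz], ...], "spin": [spin, ...], "claw": [claw, ...]}. A call has 1 to 20 rows; each row is the pose to reach, as a shift and turn from the pose commanded when the call began, along the tool's axes at that moment; what a row does not reach only later rows make up. A row lasts 1/10 s, in which the tool goes at most 50 mm and 8.59 degrees, less where a joint would pass 70% of its speed; a pose out of reach is approached as far as the arm can. A call with a gripper value outside its range is refused whole. The fingers move at their own pace and stop on an object; "force" is the grip in N (left out, the last holds). Time passes only in rows, so rows that repeat a pose let the fingers close. It gives the time, the measured TCP pose, the force, the opening and the grip force at its end, in the units of the state.
- r.get_obs(): the state, without advancing time (a new reading comes with each control period).
- r.camera(name): name is "scene" or "side" or "wrist"; returns the picture (420x560x3 uint8, red, green, blue); there is no depth.
- r.camera_params(name): a dict with "fx", "fy", "cx", "cy" (pixels), "T" (4x4, takes a point from camera to world coordinates). Camera axes: x right, y up, looking along -z (the intrinsics and any distortion apply to the point x, -y, -z); pixel columns grow to the right and rows downward; lengths in m; the calibration is good to about 2 mm. A picture is of the moment at which its call begins: read the wrist's pose just before it. camera_params takes no time and is no camera call; for the wrist camera it gives the pose at the moment of the call.
- r.close_job(): hands the job in; it is judged then, once.
Trained networks look in the newest picture that a camera, given by its name, has taken for a name from the list of things; names that differ only in an ending like _2 or _b are one class to them, and where a whole thing is asked for, a point or a joint stands for the part that bears it (a point fixed in the world has none). Each returns a list of dicts, best first, with "conf" (0 to 1); they miss things now and then, are a little off and sometimes report something else, mostly with a low value. They report only what shows in the picture. A call takes as long as a camera call. They do not tell look-alikes from the thing itself.
- r.search_frame(query, camera): "location" ([column, row] in pixels, amid what is visible of it).
- r.mark_of(query, camera): "location" ([column, row] in pixels: a listed point, or the origin of a listed thing).
The state is a dict: "time_s": time; "joint_pos": joint angles; "dq": joint speeds; "tau": joint torques, N m; "eef_pos": TCP position; "tool_rot": TCP orientation; "force": force on the tool from outside, world axes, zero at the start; "ft_torque": the same for the moment, N m; "finger_gap": opening from 0.0 (shut) to 1.0 (fully open); "gripper_force": force on a finger pad.
Only numpy, scipy, OpenCV 4.12 (cv2) and the standard library are available. Lean on these libraries where they do the work, as an engineer would, in place of code of your own. Each camera call takes 0.05 s, during which the arm holds its last target. There are 200 camera calls.

## Working session

There is one attempt and no reset: what is moved stays moved. The work goes in short steps, Python scripts to look and compute and a tool call to move; the robot and the scene stay as the last step left them, time stands still between calls to the robot, and variables do not carry over. Pictures are saved under pics/ and viewed, at most 10 in all, crops included, and the job is handed in when it is done.

Besides the shell and the picture viewer there is one more tool, called after "Emit:" by a JSON object that holds its "method" and its "body". arm_command: Moves the arm, as the interface text tells. Its arguments: {"type":"object","properties":{"travel":{"type":"array","items":{"type":"array","items":{"type":"number"}}},"spin":{"type":"array","items":{"type":"number"}},"claw":{"type":"array","items":{"type":"number"}},"force":{"type":"number"}},"required":["travel","spin","claw"]}

```bash
mkdir -p pics; ls
cat > h.py <<'E'
import numpy as np, cv2
from station import r
from scipy.spatial.transform import Rotation as R
def rot(q): return R.from_quat([q[1],q[2],q[3],q[0]]).as_matrix()
def ray(cam,uv,p=None):
    p=p or r.camera_params(cam); T=np.array(p["T"])
    d=np.array([(uv[0]-p["cx"])/p["fx"],-(uv[1]-p["cy"])/p["fy"],-1])
    return T[:3,3],T[:3,:3]@d
def atz(cam,uv,z,p=None):
    o,d=ray(cam,uv,p); return o+d*(z-o[2])/d[2]
def snap(cam,name):
    im=r.camera(cam); cv2.imwrite(f"pics/{name}.png",im[:,:,::-1]); return im
E
python3 - <<'E'
from h import *
print(r.camera_params("scene"))
o=r.get_obs();print(o)
a=snap("scene","s1");b=snap("wrist","w1")
zs=dict(bin_knob=.032,bin_spout=.003,bin=0,rack=0,carton=0,patty1=.003,scale=0,shaker=0,probe_pot=0)
for c in("scene","wrist"):
  for q,z in zs.items():
    for d in r.mark_of(q,c)[:4]:
        print(c,q,round(d["conf"],2),np.round(d["location"]),np.round(atz(c,d["location"],z),3))
E
```

```text
pics
{'fx': 524.6362713947299, 'fy': 524.6362713947299, 'cx': 280.66467552441986, 'cy': 209.22235066068004, 'T': array([[ 3.77684559e-01, -8.07276211e-01,  4.53496960e-01,
         1.15500829e+00],
       [ 9.25934289e-01,  3.29148677e-01, -1.85221058e-01,
        -2.41090545e-01],
       [ 2.56629738e-04,  4.89863519e-01,  8.71799098e-01,
         1.21141880e+00],
       [ 0.00000000e+00,  0.00000000e+00,  0.00000000e+00,
         1.00000000e+00]])}
{'time_s': 0.0, 'joint_pos': array([-2.00009592e-02,  3.20301261e-01,  1.56565857e+00,  1.12410197e-05,
        1.25739644e+00, -1.99832131e-02]), 'dq': array([-5.26674780e-04, -1.96247365e-03, -4.76113756e-05,  6.87641894e-04,
        1.17624107e-03, -1.88472470e-04]), 'tau': array([-5.01459035e-04, -4.12465632e+01, -2.31973493e+01,  7.28826877e-02,
        4.58198413e-02, -1.41870069e-04]), 'eef_pos': array([5.74502590e-01, 1.37553644e-05, 2.13122850e-01]), 'tool_rot': array([-6.39576879e-04,  7.07114009e-01,  7.07099003e-01, -6.07089320e-04]), 'force': array([ 0.76802393,  0.8388542 , -0.43765435]), 'ft_torque': array([ 0.02970421, -0
[... 778 characters left out ...]
 166.] [0.521 0.375 0.   ]
scene shaker 0.59 [330. 191.] [0.522 0.163 0.   ]
scene shaker 0.34 [320. 118.] [0.284 0.237 0.   ]
wrist bin_knob 0.84 [286. 262.] [ 0.578 -0.091  0.032]
wrist bin_spout 0.94 [455. 258.] [ 0.779 -0.101  0.003]
wrist bin 0.78 [389. 120.] [0.688 0.058 0.   ]
wrist bin 0.56 [382. 186.] [ 0.686 -0.014  0.   ]
wrist rack 0.88 [390. 190.] [ 0.695 -0.019  0.   ]
wrist patty1 0.67 [332. 251.] [ 0.633 -0.092  0.003]
wrist patty1 0.65 [176. 159.] [0.459 0.017 0.003]
wrist patty1 0.62 [360. 340.] [ 0.674 -0.215  0.003]
wrist patty1 0.55 [372. 254.] [ 0.681 -0.096  0.003]
wrist shaker 0.67 [231.   7.] [0.525 0.165 0.   ]
wrist probe_pot 0.56 [419. 255.] [ 0.737 -0.098  0.   ]
```

View pics/s1.png

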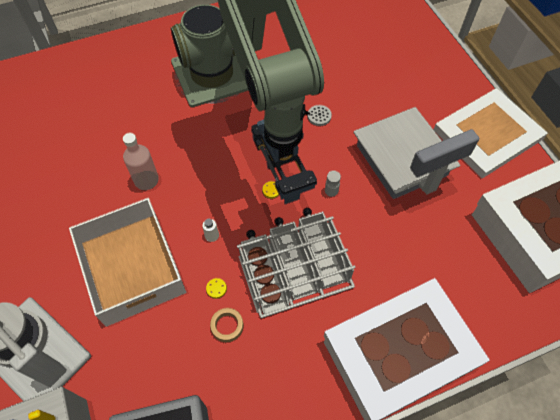

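View pics/w1.png

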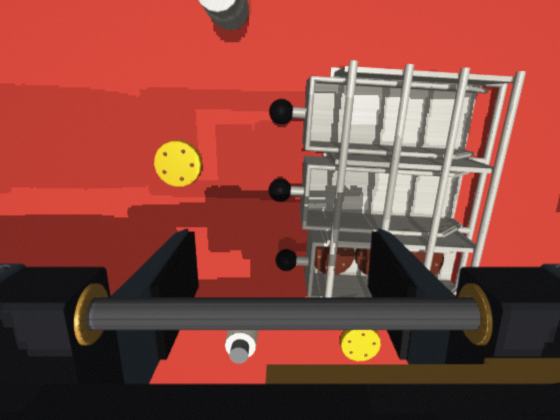

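The full bin is in the right-hand bay, with its knob at wrist (286,262) and scene (250,231). The carton is on the right at scene (128,262). The yellow discs at scene (270,189) and (216,288) are decoys. The pot is at scene (210,230), close to the path. I'll hover over the knob with the jaw turned, then measure.

Emit:
{"method": "arm_command", "body": {"travel": [[-0.09,-0.03,0],[-0.09,-0.03,0],[-0.09,-0.03,0],[-0.09,-0.03,0],[-0.09,-0.03,0],[-0.09,-0.03,0],[-0.09,-0.03,0],[-0.09,-0.03,0],[-0.09,-0.03,0],[-0.09,-0.03,0],[-0.09,-0.03,0],[-0.09,-0.03,0],[-0.09,-0.03,0]], "spin": [1.57,1.57,1.57,1.57,1.57,1.57,1.57,1.57,1.57,1.57,1.57,1.57,1.57], "claw": [0,0,0,0,0,0,0,0,0,0,0,0,0]}}

```text
time_s: 2.3
eef_pos: [0.545, -0.09, 0.214]
tool_rot: [-0.0, 1.0, 0.001, 0.0]
force: [-0.7, 0.3, -0.7]
finger_gap: 0.501
gripper_force: 0.0
```

Run:
```python
from h import *
o=r.get_obs();print(o["time_s"],o["eef_pos"],o["tool_rot"],o["finger_gap"],o["joint_pos"])
snap("wrist","w2");snap("side","d2");snap("scene","s2")
for c in("side","wrist","scene"):
  p=r.camera_params(c)
  print(c,np.round(p["T"][:3,3],3))
  for q,z in dict(bin_knob=.032,bin_spout=.003,carton=0,probe_pot=0,spray=0,bin=0,rack=0).items():
    for d in r.mark_of(q,c)[:3]:
        print(c,q,round(d["conf"],2),np.round(d["location"]),np.round(atz(c,d["location"],z),3))
```

```text
2.3 [ 0.54500755 -0.09000427  0.21397884] [-2.93823432e-06  9.99999309e-01  1.17471578e-03  5.28691066e-05] 0.501452261089397 [-1.84501520e-01  2.83988282e-01  1.61626134e+00  2.67346132e-05
  1.24124020e+00  1.38393672e+00]
side [ 0.395 -0.613  0.767]
side bin_knob 0.79 [308. 236.] [ 0.579 -0.095  0.032]
side bin_spout 0.58 [385. 225.] [ 0.771 -0.097  0.003]
side bin_spout 0.32 [333. 378.] [ 0.529 -0.394  0.003]
side carton 0.59 [337. 375.] [ 0.539 -0.39   0.   ]
side probe_pot 0.93 [298. 279.] [ 0.529 -0.176  0.   ]
side spray 0.66 [200. 360.] [ 0.302 -0.289  0.   ]
side bin 0.91 [328. 189.] [0.683 0.055 0.   ]
side bin 0.6 [336. 208.] [ 0.679 -0.011  0.   ]
side bin 0.58 [352. 234.] [ 0.686 -0.098  0.   ]
side rack 0.8 [342. 207.] [ 0.695 -0.012  0.   ]
wrist [ 0.628 -0.09   0.385]
wrist bin_knob 0.58 [281. 151.] [ 0.576 -0.089  0.032]
wrist carton 0.95 [551. 181.] [ 0.537 -0.39   0.   ]
wrist probe_pot 0.85 [358. 190.] [ 0.527 -0.175  0.   ]
wrist bin 0.93 [212.  40.] [ 0.681 -0.02   0.   ]
wrist bin 0.82 [130.  41.] [0.68  0.062 0.   ]
wrist rack 0.7 [205.  28.] [ 0.692 -0.013  0.   ]
scene [ 1.155 -0.241  1.211]
scene bin_knob 0.95 [247. 233.] [ 0.573 -0.094  0.032]
scene bin_knob 0.57 [214. 234.] [ 0.543 -0.171  0.032]
scene bin_knob 0.25 [228. 328.] [ 0.784 -0.22   0.032]
scene bin_spout 0.6 [276. 304.] [ 0.763 -0.093  0.003]
scene carton 0.88 [130. 266.] [ 0.535 -0.393  0.   ]
scene probe_pot 0.63 [214. 236.] [ 0.534 -0.174  0.   ]
scene spray 0.84 [145. 181.] [ 0.304 -0.293  0.   ]
scene spray 0.33 [251. 233.] [ 0.562 -0.082  0.   ]
scene bin 0.97 [292. 267.] [ 0.687 -0.021 -0.   ]
scene bin 0.72 [322. 253.] [0.682 0.065 0.   ]
scene bin 0.64 [265. 277.] [ 0.687 -0.092  0.   ]
scene rack 0.68 [292. 266.] [ 0.686 -0.018  0.   ]
```

View pics/w2.png

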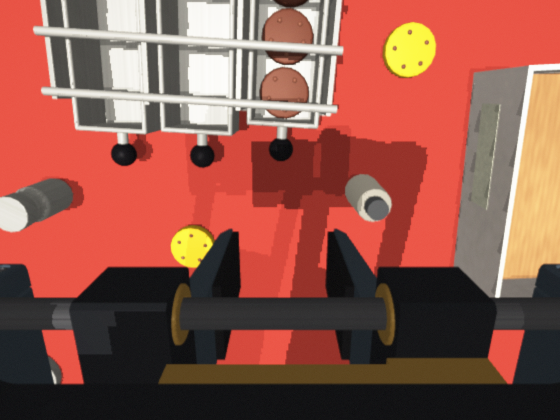

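View pics/d2.png

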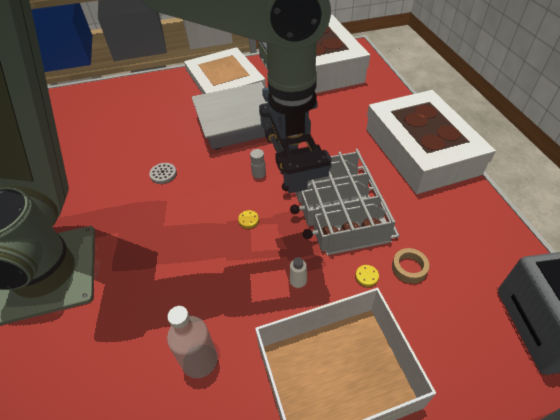

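Emit:
{"method": "arm_command", "body": {"travel": [[0.031,0.001,0.03],[0.031,0.001,0.07],[0.031,0.001,0.11],[0.031,0.001,0.14],[0.031,0.001,0.165],[0.031,0.001,0.185],[0.031,0.001,0.201],[0.031,0.001,0.201],[0.031,0.001,0.201],[0.031,0.001,0.201],[0.031,0.001,0.201],[0.031,0.001,0.201],[0.031,0.001,0.201]], "spin": [0.06,0.06,0.06,0.06,0.06,0.06,0.06,0.06,0.06,0.06,0.06,0.06,0.06], "claw": [0,0,0,0,0,0,0,0,-1,-1,-1,-1,-1], "force": 15}}

```text
time_s: 4.8
eef_pos: [0.5768, -0.0909, 0.014]
tool_rot: [0.0, 1.0, -0.03, 0.001]
force: [-0.6, 1.5, 4.6]
finger_gap: 0.245
gripper_force: 15.0
```

Run:
```python
from h import *
im=r.camera("wrist");cv2.imwrite("pics/w3.png",im[:,:,::-1])
print(r.get_obs()["finger_gap"],r.get_obs()["gripper_force"])
for c,pts in(("scene",[(70,232),(150,200),(185,290),(103,323)]),("side",[(257,328),(380,294),(429,390)])):
  for p in pts: print(c,p,np.round(atz(c,p,.085),3))
```

```text
0.24957596741023944 15.000459104776382
scene (70, 232) [ 0.436 -0.494  0.085]
scene (150, 200) [ 0.422 -0.293  0.085]
scene (185, 290) [ 0.682 -0.282  0.085]
scene (103, 323) [ 0.687 -0.471  0.085]
side (257, 328) [ 0.417 -0.299  0.085]
side (380, 294) [ 0.651 -0.3    0.085]
side (429, 390) [ 0.654 -0.478  0.085]
```

Emit:
{"method": "arm_command", "body": {"travel": [[-0.005,0,0],[-0.015,0,0],[-0.03,0,0],[-0.045,0,0],[-0.06,0,0],[-0.075,0,0],[-0.09,0,0],[-0.105,0,0],[-0.12,0,0],[-0.135,0,0],[-0.15,0,0],[-0.165,0,0],[-0.175,0,0],[-0.18,0,0],[-0.18,0,0]], "spin": [0,0,0,0,0,0,0,0,0,0,0,0,0,0,0], "claw": [-1,-1,-1,-1,-1,-1,-1,-1,-1,-1,-1,-1,-1,-1,-1]}}

```text
time_s: 6.35
eef_pos: [0.3963, -0.0805, 0.0134]
tool_rot: [0.0, 1.0, -0.03, 0.0]
force: [1.9, -0.9, 8.9]
finger_gap: 0.249
gripper_force: 15.0
```

Run:
```python
from h import *
snap("scene","s4"); snap("wrist","w4")
for c in("scene","wrist"):
  for q,z in dict(bin_knob=.032,bin_spout=.003,bin=0,patty1=.003,rack=0).items():
    for d in r.mark_of(q,c)[:3]:
        print(c,q,round(d["conf"],2),np.round(d["location"]),np.round(atz(c,d["location"],z),3))
```

```text
scene bin_knob 0.57 [230. 174.] [ 0.39  -0.075  0.032]
scene bin_spout 0.97 [251. 240.] [ 0.58  -0.089  0.003]
scene bin 0.9 [242. 215.] [ 0.504 -0.085  0.   ]
scene bin 0.88 [320. 254.] [0.684 0.06  0.   ]
scene bin 0.72 [293. 265.] [ 0.684 -0.015  0.   ]
scene patty1 0.77 [235. 201.] [ 0.458 -0.087  0.003]
scene patty1 0.69 [242. 217.] [ 0.509 -0.087  0.003]
scene patty1 0.68 [220. 289.] [ 0.678 -0.205  0.003]
scene rack 0.87 [292. 264.] [ 0.682 -0.016  0.   ]
wrist bin_knob 0.83 [281. 278.] [ 0.396 -0.08   0.032]
wrist bin_spout 0.18 [275.  44.] [ 0.502 -0.083  0.003]
wrist patty1 0.9 [276.  45.] [ 0.502 -0.084  0.003]
wrist patty1 0.69 [ 92. 142.] [0.462 0.013 0.003]
wrist patty1 0.56 [279. 152.] [ 0.451 -0.082  0.003]
```

View pics/w4.png

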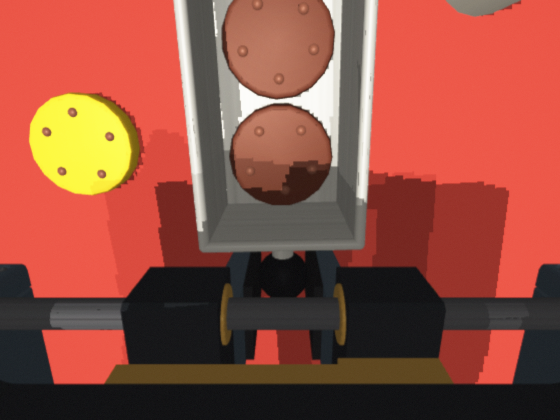

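Emit:
{"method": "arm_command", "body": {"travel": [[0,0,0],[0,0,0],[0,0,0],[0,0,-0.02],[0,0,-0.06],[0,0,-0.1],[0.03,0,-0.1],[0.054,0,-0.1],[0.054,0,-0.1],[0.054,0,-0.1],[0.054,0,-0.07],[0.054,0,-0.04],[0.054,0,-0.01],[0.054,0,0.008],[0.054,0,0.008],[0.054,0,0.008],[0.054,0,0.008],[0.054,0,0.008],[0.054,0,0.008]], "spin": [0,0,0,0,0,0,0,0,0,0,0,0,0,0,0,0,0,0,0], "claw": [0,0,0,0,0,0.8,0.8,0.8,0.8,0.8,0.8,0.8,0.8,0.8,0.8,-1,-1,-1,-1], "force": 45}}

```text
time_s: 8.85
eef_pos: [0.4507, -0.0836, 0.006]
tool_rot: [0.0, 1.0, -0.03, 0.001]
force: [-1.1, -0.2, 4.5]
finger_gap: 0.704
gripper_force: 44.6
```

Run:
```python
from h import *
r.camera("scene")
for q,z in dict(bin_knob=.032,bin_spout=.003).items():
    for d in r.mark_of(q,"scene")[:3]:
        print(q,round(d["conf"],2),np.round(d["location"]),np.round(atz("scene",d["location"],z),3))
```

```text
bin_knob 0.74 [230. 174.] [ 0.391 -0.074  0.032]
bin_spout 0.89 [251. 244.] [ 0.593 -0.092  0.003]
```

Gripped the sides, but 15 mm lower than I planned. I'll regrip higher, then make a test lift.

Emit:
{"method": "arm_command", "body": {"travel": [[0,0,0],[0,0,0],[0,0,-0.015],[0,0,-0.015],[0,0,-0.015],[0,0,-0.015],[0,0,-0.015],[0,0,-0.015],[0,0,-0.025],[0,0,-0.035],[0,0,-0.045],[0,0,-0.045]], "spin": [0,0,0,0,0,0,0,0,0,0,0,0], "claw": [0.7,0.7,0.7,0.7,-1,-1,-1,-1,-1,-1,-1,-1], "force": 45}}

```text
time_s: 10.2
eef_pos: [0.4515, -0.0838, 0.0517]
tool_rot: [0.0, 1.0, -0.03, 0.002]
force: [0.7, -0.8, -4.3]
finger_gap: 0.701
gripper_force: 44.7
```

Run:
```python
from h import *
a=snap("side","d5");b=snap("wrist","w5")
cv2.imwrite("pics/c5.png",np.hstack([cv2.resize(a[120:330,200:480],(400,300)),cv2.resize(b,(400,300))])[:,:,::-1])
```

```text
(no output)
```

View pics/c5.png

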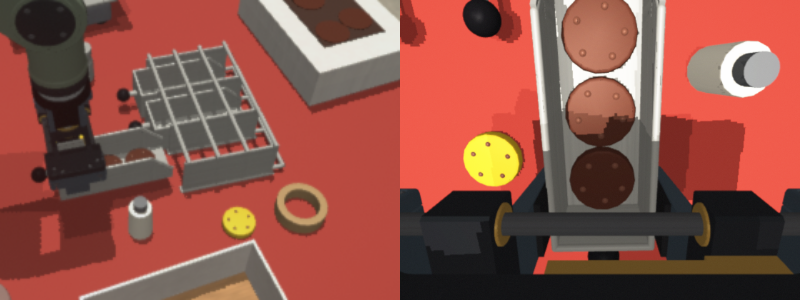

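```bash
cat >> h.py <<'E'
def pitch(cams=("scene","side")):
    "nose-down angle of the bin from marks cut with the vertical plane through the TCP along tool x"
    for c in cams:
        o=r.get_obs(); M=rot(o["tool_rot"]); p0=np.array(o["eef_pos"]); n=M[:,1]
        r.camera(c); out={}
        for q in("bin_knob","bin_spout"):
            for d in r.mark_of(q,c)[:3]:
                O,D=ray(c,d["location"]); X=O+D*(n@(p0-O))/(n@D)
                v=X-p0-[0,0,.019]; a=(v@M[:,0],v[2])
                print(c,q,round(d["conf"],2),"rel hinge",np.round(a,3),"world",np.round(X,3))
                out.setdefault(q,a)
        if len(out)==2:
            k,s=out["bin_knob"],out["bin_spout"]
            print(c,"nose down deg",np.degrees(np.arctan2(k[1]-s[1],s[0]-k[0]))-np.degrees(np.arctan2(29,199)))
E
python3 -c "
from h import *
pitch()"
```

```text
scene bin_knob 0.65 rel hinge [-0.069 -0.027] world [ 0.382 -0.079  0.043]
side bin_knob 0.78 rel hinge [-0.054 -0.003] world [ 0.396 -0.08   0.066]
side bin_spout 0.76 rel hinge [ 0.146 -0.041] world [ 0.595 -0.092  0.028]
side nose down deg 2.438898984815463
```

Emit:
{"method": "arm_command", "body": {"travel": [[0,0,-0.01],[0,0,-0.03],[0,0,-0.05],[0,0,-0.07],[0,0,-0.09],[0,0,-0.1],[0,0.01,-0.1],[0.005,0.03,-0.1],[0.01,0.055,-0.1],[0.018,0.085,-0.1],[0.024,0.115,-0.1],[0.03,0.145,-0.1],[0.036,0.175,-0.1],[0.042,0.205,-0.1],[0.048,0.235,-0.1],[0.054,0.26,-0.1],[0.058,0.28,-0.1],[0.061,0.295,-0.1],[0.063,0.303,-0.1],[0.063,0.303,-0.1]], "spin": [0,0,0,0,0,0,0,0,0,0,-0.01,-0.02,-0.03,-0.04,-0.05,-0.06,-0.06,-0.06,-0.06,-0.06], "claw": [-1,-1,-1,-1,-1,-1,-1,-1,-1,-1,-1,-1,-1,-1,-1,-1,-1,-1,-1,-1], "force": 50}}

```text
time_s: 12.6
eef_pos: [0.4949, -0.3904, 0.1492]
tool_rot: [-0.0, 1.0, -0.0, -0.0]
force: [0.1, 0.2, -3.2]
finger_gap: 0.701
gripper_force: 49.6
```

Run:
```python
from h import *
a=snap("side","d6");b=snap("wrist","w6")
cv2.imwrite("pics/c6.png",np.hstack([cv2.resize(a[210:420,200:480],(400,300)),cv2.resize(b,(400,300))])[:,:,::-1])
pitch()
```

```text
scene bin_knob 0.72 rel hinge [-0.054 -0.011] world [ 0.441 -0.389  0.158]
scene bin_knob 0.36 rel hinge [ 3.718 10.644] world [ 4.222 -0.399 10.812]
scene bin_spout 0.6 rel hinge [ 0.128 -0.075] world [ 0.623 -0.389  0.094]
scene nose down deg 11.122630440057407
side bin_knob 0.79 rel hinge [-0.052 -0.015] world [ 0.443 -0.389  0.154]
side bin_knob 0.66 rel hinge [-0.002 -0.017] world [ 0.494 -0.389  0.152]
side bin_spout 0.78 rel hinge [ 0.143 -0.043] world [ 0.638 -0.389  0.126]
side nose down deg -0.06614880254783984
```

View pics/c6.png

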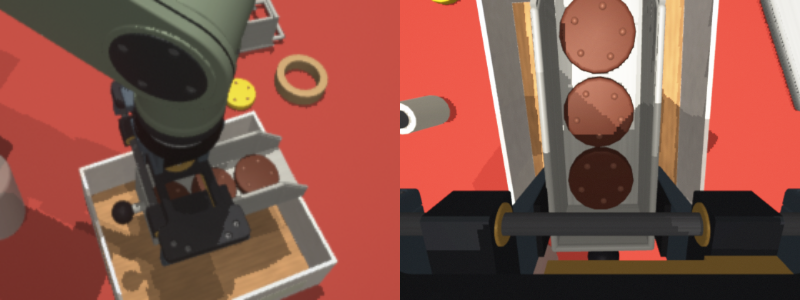

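The bin is level over the carton, with all three patties aboard. Next I lower it inside.

Emit:
{"method": "arm_command", "body": {"travel": [[0,0,0.01],[0,0,0.025],[0,0,0.04],[0,0,0.055],[0,0,0.07],[0,0,0.085],[0,0,0.095],[0,0,0.102],[0,0,0.102]], "spin": [0,0,0,0,0,0,0,0,0], "claw": [-1,-1,-1,-1,-1,-1,-1,-1,-1]}}

```text
time_s: 13.9
eef_pos: [0.4947, -0.3892, 0.0468]
tool_rot: [-0.001, 1.0, 0.0, -0.001]
force: [-0.5, 0.3, -3.7]
finger_gap: 0.701
gripper_force: 49.6
```

Emit:
{"method": "arm_command", "body": {"travel": [[0,0,0],[0,0,0],[0,0,0],[0,0,0]], "spin": [0,0,0,0], "claw": [-1,-1,-1,-1], "force": 12}}

```text
time_s: 14.3
eef_pos: [0.4954, -0.3899, 0.0485]
tool_rot: [0.0, 1.0, 0.0, 0.0]
force: [0.0, 0.2, -3.4]
finger_gap: 0.704
gripper_force: 12.0
```

```bash
python3 -c "
from h import *
pitch()"
```

```text
scene bin_knob 0.61 rel hinge [-0.047  0.008] world [ 0.449 -0.39   0.076]
scene bin_spout 0.76 rel hinge [ 0.14  -0.049] world [ 0.635 -0.39   0.019]
scene nose down deg 8.638516755836953
side bin_knob 0.71 rel hinge [ 0.149 -0.047] world [ 0.644 -0.39   0.02 ]
side bin_knob 0.57 rel hinge [-0.052  0.002] world [ 0.443 -0.39   0.069]
side bin_spout 0.6 rel hinge [ 0.14  -0.037] world [ 0.636 -0.39   0.03 ]
side nose down deg -138.27003413313918
```

Emit:
{"method": "arm_command", "body": {"travel": [[0,0,0],[0,0,0],[0,0,0],[0,0,0]], "spin": [0,0,0,0], "claw": [-1,-1,-1,-1], "force": 7}}

```text
time_s: 15.0
eef_pos: [0.4953, -0.3898, 0.0481]
tool_rot: [0.0, 1.0, 0.0, 0.0]
force: [-0.3, 0.3, -2.8]
finger_gap: 0.699
gripper_force: 7.0
```

```bash
python3 -c "
from h import *
print(r.get_obs()['force'],r.get_obs()['ft_torque'])
pitch()"
```

```text
[-0.33136826  0.33928012 -2.76408342] [-0.01617865  0.14651874  0.01381575]
scene bin_knob 0.69 rel hinge [-0.084 -0.042] world [ 0.412 -0.39   0.025]
scene bin_spout 0.77 rel hinge [ 0.138 -0.051] world [ 0.633 -0.39   0.016]
scene bin_spout 0.42 rel hinge [0.888 1.729] world [ 1.383 -0.389  1.796]
scene nose down deg -5.9018708001682
side bin_spout 0.86 rel hinge [ 0.135 -0.068] world [ 0.631 -0.39  -0.001]
```

Emit:
{"method": "arm_command", "body": {"travel": [[0,0,-0.006],[-0.002,0,-0.012],[-0.005,0,-0.018],[-0.008,0,-0.023],[-0.011,0,-0.028],[-0.013,0,-0.032],[-0.013,0,-0.032]], "spin": [0,0,0,0,0,0,0], "claw": [-1,-1,-1,-1,-1,-1,-1], "force": 7}}

```text
time_s: 16.0
eef_pos: [0.4822, -0.39, 0.0808]
tool_rot: [0.0, 1.0, 0.0, 0.001]
force: [1.0, -0.5, -3.8]
finger_gap: 0.705
gripper_force: 7.0
```

Run:
```python
from h import *
print(r.get_obs()['force'],r.get_obs()['ft_torque'])
a=snap("side","d7");b=snap("wrist","w7")
cv2.imwrite("pics/c7.png",np.hstack([cv2.resize(a[210:420,200:480],(400,300)),cv2.resize(b,(400,300))])[:,:,::-1])
pitch()
```

```text
[ 0.98812948 -0.53358863 -3.81118271] [0.05201806 0.2271879  0.00696009]
scene bin_knob 0.94 rel hinge [-0.046  0.026] world [ 0.436 -0.39   0.125]
scene bin_knob 0.25 rel hinge [ 0.109 -0.029] world [ 0.591 -0.39   0.07 ]
scene bin_spout 0.8 rel hinge [ 0.117 -0.089] world [ 0.599 -0.39   0.01 ]
scene nose down deg 26.93757873848466
side bin_knob 0.63 rel hinge [-0.049  0.009] world [ 0.433 -0.39   0.108]
side bin_spout 0.75 rel hinge [ 0.118 -0.086] world [ 0.6   -0.39   0.013]
side bin_spout 0.52 rel hinge [ 0.078 -0.059] world [ 0.56 -0.39  0.04]
side nose down deg 21.22640891050195
```

View pics/c7.png

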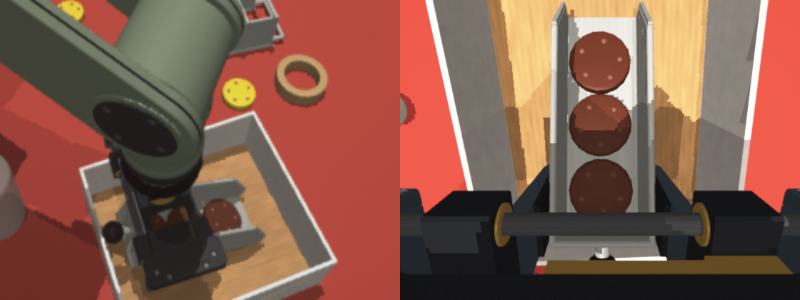

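At 7 N the bin droops in a controlled way, to about 23° with the spout near the floor. Gravity alone won't turn it all the way to 55°. I'll bring the spout up to the far wall, so the wall holds the patties and gives leverage, pivot to 55° there, grip firmly and then back off.

Emit:
{"method": "arm_command", "body": {"travel": [[0.008,0,0],[0.018,0,0],[0.028,0,0],[0.036,0,0],[0.042,0,0],[0.046,0,0],[0.049,0,0],[0.052,0,0],[0.055,0,0],[0.055,0,0]], "spin": [0,0,0,0,0,0,0,0,0,0], "claw": [-1,-1,-1,-1,-1,-1,-1,-1,-1,-1], "force": 7}}

```text
time_s: 17.4
eef_pos: [0.5344, -0.3901, 0.0806]
tool_rot: [0.0, 1.0, 0.001, -0.003]
force: [-8.4, -0.7, 2.9]
finger_gap: 0.699
gripper_force: 7.0
```

Run:
```python
from h import *
print(r.get_obs()['force'],r.get_obs()['ft_torque'])
pitch()
```

```text
[-8.37983319 -0.65774655  2.91971837] [-0.03475248  1.63737516  0.17133401]
scene bin_spout 0.72 rel hinge [2.013 3.891] world [ 2.572 -0.385  3.99 ]
side bin_knob 0.59 rel hinge [-0.057  0.013] world [ 0.477 -0.39   0.112]
side bin_spout 0.56 rel hinge [ 0.111 -0.103] world [ 0.645 -0.39  -0.004]
side nose down deg 26.219992479238485
```

Emit:
{"method": "arm_command", "body": {"travel": [[0,0,-0.004],[0.002,0,-0.009],[0.005,0,-0.012],[0.01,0,-0.017],[0.015,0,-0.021],[0.02,0,-0.025],[0.025,0,-0.029],[0.025,0,-0.029]], "spin": [0,0,0,0,0,0,0,0], "claw": [-1,-1,-1,-1,-1,-1,-1,-1], "force": 7}}

```text
time_s: 18.5
eef_pos: [0.5638, -0.3897, 0.1099]
tool_rot: [0.0, 1.0, 0.001, 0.001]
force: [-1.0, 0.2, -0.6]
finger_gap: 0.702
gripper_force: 7.0
```

Run:
```python
from h import *
print(r.get_obs()['force'],r.get_obs()['ft_torque'])
a=snap("side","d8");b=snap("wrist","w8")
cv2.imwrite("pics/c8.png",np.hstack([cv2.resize(a[210:420,200:480],(400,300)),cv2.resize(b,(400,300))])[:,:,::-1])
pitch()
```

```text
[-1.01862387  0.17685421 -0.56711028] [0.19546248 0.30713741 0.10574704]
scene bin_spout 0.72 rel hinge [ 0.082 -0.12 ] world [ 0.645 -0.39   0.008]
scene bin_spout 0.72 rel hinge [0.863 1.455] world [ 1.423 -0.388  1.584]
side bin_knob 0.86 rel hinge [-0.056  0.021] world [ 0.507 -0.39   0.149]
```

View pics/c8.png

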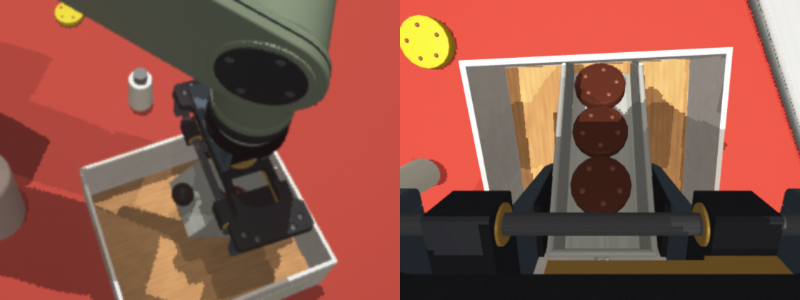

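Emit:
{"method": "arm_command", "body": {"travel": [[0.005,0,-0.004],[0.01,0,-0.007],[0.015,0,-0.01],[0.02,0,-0.012],[0.025,0,-0.014],[0.03,0,-0.016],[0.03,0,-0.016]], "spin": [0,0,0,0,0,0,0], "claw": [-1,-1,-1,-1,-1,-1,-1], "force": 7}}

```text
time_s: 19.6
eef_pos: [0.5921, -0.3898, 0.126]
tool_rot: [0.0, 1.0, 0.001, -0.001]
force: [-4.4, -0.3, 2.6]
finger_gap: 0.704
gripper_force: 7.0
```

Emit:
{"method": "arm_command", "body": {"travel": [[0,0,0],[0,0,0],[0,0,0]], "spin": [0,0,0], "claw": [-1,-1,-1], "force": 50}}

```text
time_s: 19.9
eef_pos: [0.592, -0.3898, 0.126]
tool_rot: [0.0, 1.0, 0.001, -0.0]
force: [-5.1, 0.5, 2.1]
finger_gap: 0.698
gripper_force: 50.0
```

Run:
```python
from h import *
snap("side","d9");snap("wrist","w9")
pitch(("side","scene","wrist"))
```

```text
side bin_knob 0.9 rel hinge [-0.05   0.039] world [ 0.542 -0.39   0.184]
scene bin_knob 0.57 rel hinge [ 0.009 -0.069] world [ 0.601 -0.39   0.076]
scene bin_knob 0.38 rel hinge [-1.94  -2.505] world [-1.348 -0.393 -2.36 ]
scene bin_spout 0.69 rel hinge [ 0.033 -0.135] world [ 0.625 -0.39   0.01 ]
scene nose down deg 62.00514111523762
```

About 54° by geometry, with the spout in the corner and a firm grip. Next I back off slowly so the patties slide out.

Emit:
{"method": "arm_command", "body": {"travel": [[-0.003,0,-0.003],[-0.01,0,-0.006],[-0.018,0,-0.008],[-0.026,0,-0.008],[-0.034,0,-0.008],[-0.042,0,-0.008],[-0.05,0,-0.008],[-0.058,0,-0.008],[-0.066,0,-0.008],[-0.074,0,-0.008],[-0.082,0,-0.008],[-0.09,0,-0.008],[-0.098,0,-0.008],[-0.104,0,-0.008],[-0.108,0,-0.008],[-0.11,0,-0.008],[-0.11,0,-0.008]], "spin": [0,0,0,0,0,0,0,0,0,0,0,0,0,0,0,0,0], "claw": [-1,-1,-1,-1,-1,-1,-1,-1,-1,-1,-1,-1,-1,-1,-1,-1,-1], "force": 50}}

```text
time_s: 22.15
eef_pos: [0.4821, -0.3898, 0.133]
tool_rot: [0.0, 1.0, 0.0, 0.0]
force: [0.2, 0.4, -2.3]
finger_gap: 0.7
gripper_force: 50.0
```

Run:
```python
from h import *
a=snap("side","d10");b=snap("wrist","w10")
cv2.imwrite("pics/c10.png",np.hstack([cv2.resize(a[210:420,200:480],(400,300)),cv2.resize(b,(400,300))])[:,:,::-1])
pitch()
```

```text
scene bin_spout 0.88 rel hinge [ 0.039 -0.137] world [ 0.521 -0.39   0.015]
side bin_knob 0.71 rel hinge [-0.05   0.037] world [ 0.432 -0.39   0.189]
```

View pics/c10.png

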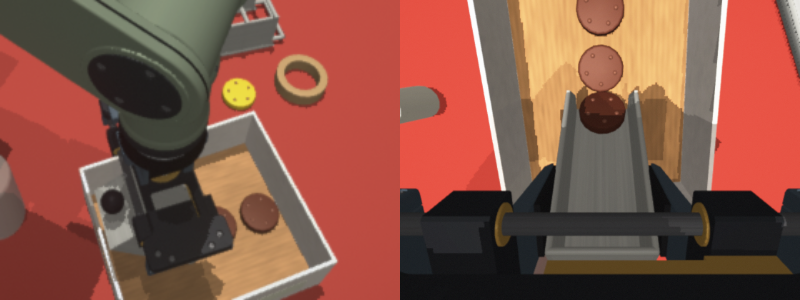

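Emit:
{"method": "arm_command", "body": {"travel": [[-0.006,0,-0.003],[-0.014,0,-0.006],[-0.022,0,-0.01],[-0.026,0,-0.014],[-0.026,0,-0.018],[-0.026,0,-0.02],[-0.026,0,-0.02],[-0.026,0,-0.02],[-0.026,0,-0.02],[-0.026,0,-0.02],[-0.026,0,-0.02],[-0.026,0,-0.02],[-0.026,0,-0.02],[-0.026,0,-0.02],[-0.026,0,-0.02]], "spin": [0,0,0,0,0,0,0,0,0,0,0,0,0,0,0], "claw": [-1,-1,-1,-1,-1,-1,-1,-1,-1,-1,-1,-1,-1,-1,-1]}}

```text
time_s: 24.05
eef_pos: [0.4562, -0.3897, 0.153]
tool_rot: [-0.0, 1.0, 0.0, 0.0]
force: [-1.5, -0.2, -2.6]
finger_gap: 0.702
gripper_force: 50.0
```

Run:
```python
from h import *
a=snap("side","d11");b=snap("wrist","w11")
cv2.imwrite("pics/c11.png",np.hstack([cv2.resize(a[210:420,200:480],(400,300)),cv2.resize(b,(400,300))])[:,:,::-1])
pitch()
```

```text
scene bin_knob 0.61 rel hinge [0.852 1.328] world [ 1.308 -0.389  1.5  ]
scene bin_spout 0.94 rel hinge [ 0.004 -0.194] world [ 0.46  -0.39  -0.022]
scene nose down deg 110.85487407801932
side bin_knob 0.85 rel hinge [-0.047  0.037] world [ 0.409 -0.39   0.209]
```

View pics/c11.png

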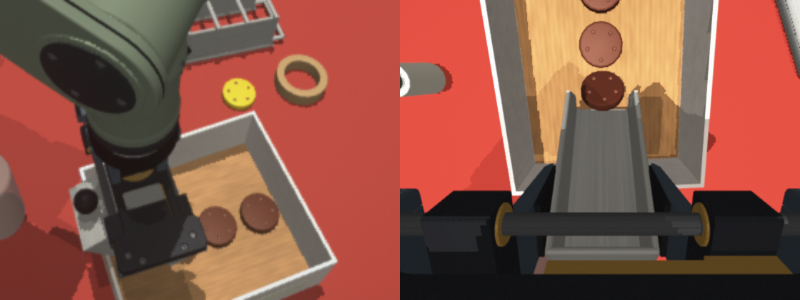

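Emit:
{"method": "arm_command", "body": {"travel": [[0,0,-0.005],[0,0,-0.012],[0,0,-0.02],[0,0,-0.025],[0,0,-0.025],[0,0,-0.025]], "spin": [0,0,0,0,0,0], "claw": [-1,-1,-1,-1,-1,-1]}}

```text
time_s: 25.05
eef_pos: [0.4562, -0.3898, 0.1782]
tool_rot: [0.0, 1.0, 0.0, 0.0]
force: [-0.5, -0.2, -2.9]
finger_gap: 0.698
gripper_force: 50.0
```

Run:
```python
from h import *
a=snap("scene","s12");b=snap("wrist","w12")
cv2.imwrite("pics/c12.png",np.hstack([cv2.resize(a[180:340,50:263],(400,300)),cv2.resize(b,(400,300))])[:,:,::-1])
for d in r.mark_of("patty1","wrist"): print(d["conf"],d["location"],atz("wrist",d["location"],.004).round(3))
```

```text
0.58 [277.8, 66.6] [ 0.564 -0.385  0.004]
0.57 [283.0, 134.7] [ 0.503 -0.39   0.004]
```

View pics/c12.png

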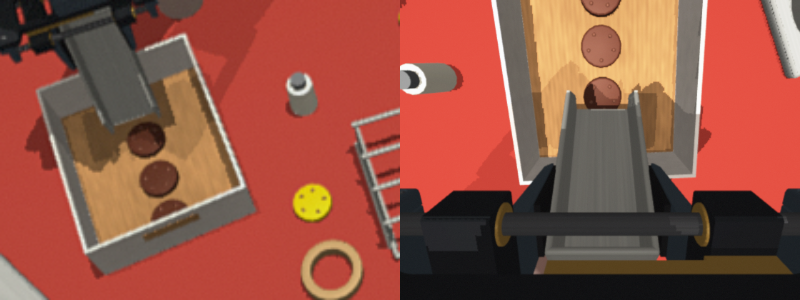

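All three patties lie flat on the carton floor, and the bin is empty. I'll lift clear and carry it back to the free spot in front of the rack.

Emit:
{"method": "arm_command", "body": {"travel": [[0,0,-0.015],[0,0,-0.035],[0,0,-0.052],[0,0,-0.055],[0.005,-0.01,-0.055],[0.01,-0.03,-0.055],[0.02,-0.055,-0.055],[0.03,-0.085,-0.055],[0.04,-0.115,-0.055],[0.05,-0.145,-0.055],[0.06,-0.175,-0.055],[0.07,-0.205,-0.055],[0.075,-0.235,-0.055],[0.079,-0.26,-0.055],[0.079,-0.28,-0.055],[0.079,-0.295,-0.055],[0.079,-0.303,-0.055],[0.079,-0.306,-0.055],[0.079,-0.306,-0.055]], "spin": [0,0,0,0,0,0,0,0,0.01,0.02,0.03,0.04,0.05,0.06,0.06,0.06,0.06,0.06,0.06], "claw": [-1,-1,-1,-1,-1,-1,-1,-1,-1,-1,-1,-1,-1,-1,-1,-1,-1,-1,-1]}}

```text
time_s: 27.1
eef_pos: [0.5349, -0.0838, 0.2328]
tool_rot: [0.0, 1.0, -0.03, -0.0]
force: [-0.9, -0.6, -3.1]
finger_gap: 0.695
gripper_force: 50.0
```

Run:
```python
from h import *
print(r.get_obs()["force"])
pitch(("side","scene"))
for q,z in dict(probe_pot=0,rack=0,carton=0,patty1=.004).items():
  for d in r.mark_of(q,"scene")[:5]: print(q,round(d["conf"],2),atz("scene",d["location"],z).round(3))
```

```text
[-0.90811137 -0.5987439  -3.05862482]
side bin_knob 0.93 rel hinge [-0.046  0.041] world [ 0.489 -0.081  0.293]
side bin_spout 0.62 rel hinge [ 0.034 -0.146] world [ 0.569 -0.086  0.106]
side nose down deg 58.31224498492078
scene bin_knob 0.84 rel hinge [-0.048  0.051] world [ 0.487 -0.082  0.303]
scene bin_spout 0.57 rel hinge [ 0.053 -0.104] world [ 0.588 -0.088  0.148]
scene nose down deg 48.66097438831433
probe_pot 0.55 [ 0.532 -0.175  0.   ]
rack 0.55 [ 0.685 -0.017  0.   ]
rack 0.26 [ 0.275 -0.029  0.   ]
patty1 0.89 [ 0.567 -0.386  0.004]
patty1 0.8 [ 0.503 -0.386  0.004]
patty1 0.56 [0.472 0.013 0.004]
patty1 0.52 [ 0.622 -0.387  0.004]
patty1 0.52 [ 0.679 -0.212  0.004]
```

Emit:
{"method": "arm_command", "body": {"travel": [[0,0,0.015],[0,0,0.035],[0,0,0.055],[0,0,0.075],[0,0,0.09],[0,0,0.1],[0,0,0.104],[0,0,0.104]], "spin": [0,0,0,0,0,0,0,0], "claw": [-1,-1,-1,-1,-1,-1,-1,-1]}}

```text
time_s: 28.4
eef_pos: [0.535, -0.0837, 0.1288]
tool_rot: [-0.0, 1.0, -0.03, -0.0]
force: [-1.0, 0.5, -3.3]
finger_gap: 0.699
gripper_force: 50.0
```

Emit:
{"method": "arm_command", "body": {"travel": [[0,0,0.004],[-0.004,0,0.008],[-0.01,0,0.011],[-0.018,0,0.015],[-0.026,0,0.02],[-0.034,0,0.025],[-0.041,0,0.031],[-0.048,0,0.037],[-0.054,0,0.043],[-0.06,0,0.048]], "spin": [0,0,0,0,0,0,0,0,0,0], "claw": [-1,-1,-1,-1,-1,-1,-1,-1,-1,-1], "force": 12}}

```text
time_s: 29.4
eef_pos: [0.4738, -0.08, 0.0813]
tool_rot: [0.0, 1.0, -0.03, -0.0]
force: [-2.5, 0.4, 2.0]
finger_gap: 0.703
gripper_force: 12.0
```

Run:
```python
from h import *
print(r.get_obs()["force"])
pitch(("side","scene"))
```

```text
[-2.53114442  0.44104013  1.97512104]
side bin_knob 0.83 rel hinge [-0.067  0.018] world [ 0.407 -0.076  0.119]
side bin_knob 0.66 rel hinge [ 0.014 -0.077] world [ 0.488 -0.081  0.023]
side bin_knob 0.55 rel hinge [ 0.397 -0.315] world [ 0.87  -0.103 -0.215]
side bin_spout 0.86 rel hinge [ 0.091 -0.101] world [ 0.564 -0.085 -0.001]
side nose down deg 28.842370644628303
scene bin_spout 0.62 rel hinge [ 0.088 -0.096] world [ 0.563 -0.085  0.004]
scene bin_spout 0.28 rel hinge [ 0.028 -0.046] world [ 0.503 -0.082  0.054]
```

Emit:
{"method": "arm_command", "body": {"travel": [[-0.004,0,0.006],[-0.009,0,0.012],[-0.013,0,0.018],[-0.018,0,0.025],[-0.022,0,0.032],[-0.026,0,0.038],[-0.029,0,0.044],[-0.031,0,0.049],[-0.033,0,0.054],[-0.034,0,0.057],[-0.034,0,0.057]], "spin": [0,0,0,0,0,0,0,0,0,0,0], "claw": [-1,-1,-1,-1,-1,-1,-1,-1,-1,-1,-1], "force": 12}}

```text
time_s: 30.8
eef_pos: [0.443, -0.0782, 0.0252]
tool_rot: [0.0, 1.0, -0.03, 0.002]
force: [1.1, 2.4, 9.4]
finger_gap: 0.705
gripper_force: 12.0
```

Run:
```python
from h import *
print(r.get_obs()["force"],r.get_obs()["ft_torque"])
pitch(("side","scene"))
```

```text
[1.06985236 2.37793887 9.40185981] [ 0.35947544 -0.10753635  0.04217178]
side bin_knob 0.68 rel hinge [-0.063 -0.023] world [ 0.38  -0.074  0.022]
side bin_spout 0.59 rel hinge [ 0.125 -0.049] world [ 0.568 -0.086 -0.005]
side nose down deg -0.18462384498305795
scene bin_knob 0.93 rel hinge [-0.095 -0.045] world [ 0.348 -0.073 -0.001]
scene bin_knob 0.6 rel hinge [1.703 2.555] world [ 2.132 -0.179  2.6  ]
scene bin_spout 0.66 rel hinge [ 0.135 -0.028] world [ 0.578 -0.086  0.016]
scene bin_spout 0.48 rel hinge [0.47  0.823] world [ 0.908 -0.106  0.867]
scene nose down deg -12.646955439837825
```

Emit:
{"method": "arm_command", "body": {"travel": [[0,0,0],[0,0,0]], "spin": [0,0], "claw": [-1,-1], "force": 4}}

```text
time_s: 31.3
eef_pos: [0.4429, -0.0782, 0.0249]
tool_rot: [0.0, 1.0, -0.03, 0.002]
force: [2.0, 0.7, 4.3]
finger_gap: 0.7
gripper_force: 4.0
```

Emit:
{"method": "arm_command", "body": {"travel": [[0,0,0],[0,0,0],[0,0,0],[0,0,0],[0,0,-0.01],[0,0,-0.03],[0,0,-0.06],[0,0,-0.1],[0,0,-0.14],[0,0,-0.18],[0,0,-0.2],[0,0,-0.2]], "spin": [0,0,0,0,0,0,0,0,0,0,0,0], "claw": [0.75,0.75,0.75,0.75,0.75,0.75,0.75,0.75,0.75,0.75,0.75,0.75]}}

```text
time_s: 32.5
eef_pos: [0.4429, -0.0785, 0.2277]
tool_rot: [0.001, 1.0, -0.03, 0.004]
force: [-0.1, -0.9, 0.1]
finger_gap: 0.879
gripper_force: 0.0
```

Run:
```python
from h import *
print(r.get_obs()["force"],r.get_obs()["time_s"])
for c in("scene","side","wrist"):
  r.camera(c)
  for q,z in dict(bin_knob=.032,bin_spout=.003,bin=0,patty1=.004,probe_pot=0,shaker=0).items():
    for d in r.mark_of(q,c)[:5]: print(c,q,round(d["conf"],2),atz(c,d["location"],z).round(3))
```

```text
[-0.11231823 -0.89987318  0.12726331] 32.5
scene bin_knob 0.83 [ 0.373 -0.076  0.032]
scene bin_spout 0.57 [ 0.567 -0.087  0.003]
scene bin_spout 0.36 [ 0.534 -0.393  0.003]
scene bin 0.9 [0.686 0.062 0.   ]
scene bin 0.85 [ 0.683 -0.015  0.   ]
scene bin 0.59 [ 0.486 -0.079  0.   ]
scene patty1 0.67 [ 0.672 -0.208  0.004]
scene patty1 0.62 [ 0.571 -0.393  0.004]
scene patty1 0.57 [ 0.504 -0.387  0.004]
scene patty1 0.49 [0.471 0.021 0.004]
scene patty1 0.45 [ 0.622 -0.387  0.004]
scene probe_pot 0.63 [ 0.53  -0.168 -0.   ]
scene shaker 0.58 [0.523 0.165 0.   ]
side bin_knob 0.91 [ 0.37  -0.074  0.032]
side bin_spout 0.83 [ 0.567 -0.085  0.003]
side bin_spout 0.43 [ 0.509 -0.387  0.003]
side bin 0.85 [0.674 0.048 0.   ]
side bin 0.81 [ 0.479 -0.082  0.   ]
side bin 0.77 [ 0.68  -0.018  0.   ]
side patty1 0.92 [ 0.626 -0.389  0.004]
side patty1 0.83 [ 0.508 -0.395  0.004]
side patty1 0.77 [ 0.666 -0.214  0.004]
side patty1 0.74 [ 0.568 -0.091  0.004]
side patty1 0.64 [0.465 0.015 0.004]
side probe_pot 0.64 [ 0.535 -0.181  0.   ]
side probe_pot 0.44 [0.677 0.049 0.   ]
side shaker 0.53 [ 0.524  0.165 -0.   ]
wrist bin_knob 0.94 [ 0.37  -0.073  0.032]
wrist bin_spout 0.81 [ 0.569 -0.086  0.003]
wrist bin_spout 0.67 [ 0.357 -0.074  0.003]
wrist bin 0.71 [ 0.482 -0.083  0.   ]
wrist patty1 0.76 [0.466 0.014 0.004]
wrist probe_pot 0.67 [ 0.525 -0.179  0.   ]
wrist probe_pot 0.26 [ 0.568 -0.084  0.   ]
wrist shaker 0.96 [0.521 0.16  0.   ]
```

```bash
python3 -c "
from station import r
print(r.close_job())"
```

```text
the job is handed in; nothing more can be done
None
```

The job is handed in at 32.5 s on the robot clock: all three patties slid into the carton at a tilt of about 55° (camera estimates 49–62°), and the empty bin stands flat and released on the red table, with the rack bins, pot, shaker and yellow discs measuring where they were (I didn't re-measure the spray, mincer plate or tape roll); however, I viewed 12 pictures instead of the 10 allowed.

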